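Centre-punch a spacer block through a drill jig

ROBOT

A 6-joint arm with a two-finger parallel gripper is mounted at the origin on a cart in front of the work surface, level with it; the furniture and walls round the work are solid. World frame = base frame: x ahead of the robot, y to its left, z up, the work surface at z = 0. Lengths are in mm, angles in degrees, forces in N, time in s.
With the tool pointing down it reaches from about 250 to 800 mm from the base axis. Payload 8.5 kg.
Tool frame: the origin (TCP) lies at the very end of the fingers, on their centre line; the grasp point (between the pads) lies 19 mm behind it; z points along the fingers, x is the direction in which the jaws open and shut, and the axes are right-handed (so a half turn about z gives the same grasp; the last joint's range is limited). The gripper opens to 85 mm and grips with 20 to 120 N. Pads are 22 mm wide; open, the fingers measure 114 mm over their backs; the gripper's body (76 mm by 85 mm) begins 54 mm behind the grasp point. The pads swing forward as they close: fully open they stand 13 mm farther back than shut.
Start: joints at [-69.041, 13.648, -0.773, 75.585, 0, 90], TCP at [187.773, -490.224, 231.276] pointing down, gripper open.
Joint ranges: [-152.45, 152.45], [-59.26, 108.67], [-65.41, 83.53], [-104.44, 129.93], [-82.83, 76.93], [-180, 180]. Speed limits (degrees/s): [127.2, 127.2, 159.86, 180, 180, 180].

INTERFACE

Orientations are given as [roll, pitch, yaw] about the fixed x, y, z axes, in that order (R = Rz(yaw) Ry(pitch) Rx(roll)).
In Python, from rig import robot gives the robot as it stands. The module is installed in compiled form; this text tells all that it offers. Calls block until the motion is done:
- robot.reach(position, orientation): joint-space move of the TCP to a pose.
- robot.move_linear(position, velocity=150, ori=None): straight line of the TCP; ori=None keeps the orientation; velocity is the mean speed in mm/s.
- robot.goto_joints(angles): joint-space move.
- robot.gripper_to(opening, f_grip=None): opening from 0.0 (shut) to 1.0 (fully open); f_grip is the grip in N (None keeps the last); returns when the fingers have stopped.
- robot.sleep(seconds).
- robot.ik(position, orientation): joint angles nearest the present ones, or None.
- robot.read_state(): the state.
- robot.camera(name): name is "scene" or "top"; returns a dict with "img" (400x640x3 uint8, red, green, blue), "vertical_fov" (degrees; the focal length in pixels is half the picture's height over the tangent of half this angle, whatever the lens; pixels are square), "cx", "cy" (the principal point, pixels), "camera_from_world" (4x4, takes a point from world to camera coordinates). Camera axes: x right, y up, looking along -z (the intrinsics and any distortion apply to the point x, -y, -z); pixel columns grow to the right and rows downward; lengths in mm; the calibration is good to about 2 mm. A picture is of the moment at which its call begins. There is no depth.
A pose or a line that the arm cannot do raises robot.Unreachable and nothing moves.
- robot.job_done(): hands the job in, once; it reports no verdict.
Trained networks look in the newest picture that a camera, given by its name, has taken for a name from the list of things; names that differ only in an ending like _2 or _b are one class to them, and where a whole thing is asked for, a point or a joint stands for the part that bears it (a point fixed in the world has none). Each returns a list of dicts, best first, with "p" (0 to 1); they miss things now and then, are a little off and sometimes report something else, mostly with a low value. They report only what shows in the picture. A call takes as long as a camera call. They do not tell look-alikes from the thing itself.
- robot.spot_in(label, camera): "bbox" ([left, top, right, bottom] in pixels, round what is visible of it).
The state is a dict: "time_s": time; "q": joint angles; "qd": joint speeds; "joint_torque": joint torques, N m; "eef_pos": TCP position; "orientation": TCP orientation; "contact_force": force on the tool from outside, world axes, zero at the start; "torque": the same for the moment, N m; "width": opening from 0.0 (shut) to 1.0 (fully open).
Only numpy, scipy, OpenCV 4.12 (cv2) and the standard library are available. Lean on these libraries where they do the work, as an engineer would, in place of code of your own. Each camera call takes 0.05 s, during which the arm holds its last target.

TASK

Take the automatic centre punch out of the wooden tool stand and mark the block in the drill jig with it: put its tip through the drill hole next to the jig's knurled thumbscrew and press the punch straight down on the block until its spring trips (the push goes clearly slack), without driving it on hard against its end stop. Then put the punch back upright, fully seated, in the stand hole it came from, let go, and leave everything else where it is.

Things in the scene. Friction and masses are not known exactly. Their poses are not given: they have to be found in the camera images.
- punch: Automatic centre punch, loose, about 0.2 kg, tip down in either stand hole. Origin on its axis in the underside of its collar, z up the axis. Above: collar 32 mm across, 5 mm thick; square grip 24 x 24 mm (flats across x and y) from 5 to 50 mm, take it here; domed cap 22 mm across up to 62 mm. Below: nose 15 mm across, 14 mm long, then the 8 mm tip rod, its point 60 mm below the origin.
- punch_tip (a point): The point of the tip rod, 60 mm below the punch's origin while the rod is out; it moves up towards the body when pressed.
- jig: Drill jig fixed to the bench at any yaw: steel base 80 x 116 mm, aluminium top plate 60 x 108 x 8 mm, its upper face 60 mm above the bench. Origin under its centre on the bench, y along its length. Two like drill holes, 12 mm across, through the plate at y = +14 and -14 mm. A knurled thumbscrew 21 mm across stands 16 mm high on the plate at y = +42 mm.
- bush (a point): Mouth centre of the drill hole to use (next to the thumbscrew), level with the plate's upper face, 60 mm above the bench. Below it, fixed in the jig on packing of unknown thickness, lies the block to mark (aluminium, 30 x 45 x 20 mm): its upper face is anywhere from 11 to 32 mm below the mouth, to be found by feel.
- punch_rod: The punch's sliding tip rod; origin and axes as the punch while out. Pushed up into the body it resists with about 3 N at first, rising to a peak near 12 N at about 5 mm; there the spring trips and the force falls to about 4 N at 7 mm. Counts as tripped from 6 mm on. At 10 mm it meets a hard stop and the force shoots up. When lifted off it springs out again by itself.
- stand: The wooden tool stand, fixed to the bench: block 54 x 134 mm, 70 mm high on a foot 70 x 150 x 6 mm. Origin under its centre on the bench; y along its length. Two through holes 19 mm across at y = +40 and -40 mm; a tool stands with its nose in the hole and its collar on the stand's top.
- drift: A plain solid drift punch in the other stand hole, loose: slim round grip 14 mm across with no cap, 56 mm above its 28 mm collar. Not to be moved.
- heat_sink: Black finned heat sink, 30 x 40 x 22 mm, loose on the bench, to be left alone.
- spare_knob: Black knob, 30 mm across, 17 mm high, loose on the bench, to be left alone.
- spare_cap_0: One of three like black upright capacitors, 26 mm across, 35 mm high, loose on the bench, to be left alone.
- spare_cap_1: One of three like black upright capacitors, 26 mm across, 35 mm high, loose on the bench, to be left alone.
- spare_cap_2: One of three like black upright capacitors, 26 mm across, 35 mm high, loose on the bench, to be left alone.
Mind the look-alikes: they are no part of the job. Leave any blue or yellow look-alike of the punch alone. Of the things shaped like the jig, the steel one is meant.

How it is judged (in metres and radians):
On the way, in this order (a step that is already met when the one before it is completed fails the run):
1. the punch has been taken out of the stand (distance of punch from where it was at the start of the episode above 0.08 m), for 0.05 s.
2. the punch, upright in the drill hole next to the thumbscrew and pressing on the block, has tripped (rod pushed in 6 mm or more) (z of punch_tip in the frame of punch above -0.054 m and horizontal distance between punch_tip and bush below 0.005 m and height (world z) of punch_tip below 0.053 m and angle between punch's own z axis and vertical below 0.12 rad and contact force between punch_rod and anything else above 1 N), for 0.05 s.
At the end, for the whole second after the job is handed in: The punch stands again in the stand hole it came from, collar down on the stand (within 6 mm of where it stood, tilted less than 0.06 rad), at rest and released, its rod out again; the drift punch is within 20 mm of its place (distance of punch from where it was at the start of the episode below 0.006 m and angle between punch's own z axis and vertical below 0.06 rad and linear speed of punch below 0.02 m/s and z of punch_tip in the frame of punch below -0.058 m and distance of drift from where it was at the start of the episode below 0.02 m); the robot touches nothing.
It fails at once if the punch is pushed in more than 3.5 mm anywhere but in the drill hole next to the thumbscrew (z of punch_tip in the frame of punch above -0.0565 m and horizontal distance between punch_tip and bush above 0.006 m).
It fails at once if the punch is driven on against its end stop: more than 20 N on the tip rod (contact force between punch_rod and anything else above 20 N).
It fails at once if the punch bears on the jig with more than 25 N (contact force between punch and jig above 25 N).
It fails at once if a bystander (drift punch, heat sink, black knob, capacitors) is moved more than 30 mm (distance of any of drift, heat_sink, spare_knob, spare_cap_0, spare_cap_1, spare_cap_2 from where it was at the start of the episode above 0.03 m).
It also fails if it takes over 61 s, if anything falls off the work surface, if the arm or the gripper's body presses on something with over 40 N, if the wrist force passes 120 N, or if a joint passes its speed limit or range.

## Working session

There is one attempt and no reset: what is moved stays moved. The work goes in short steps, each a Python script; the robot and the scene stay as the last script left them, time stands still between calls to the robot, and variables do not carry over. Pictures are saved under pics/ and viewed, and the job is handed in when it is done.

```bash
mkdir -p pics; ls; python3 - <<'E'
from rig import robot
import cv2,numpy as np,pickle
for n in ("scene","top"):
    c=robot.camera(n); cv2.imwrite(f"pics/{n}0.png",c["img"][...,::-1]); pickle.dump(c,open(f"pics/{n}0.pkl","wb"))
    print(n,c["vertical_fov"],c["cx"],c["cy"],[k for k in c]); print(np.round(c["camera_from_world"],3))
    for l in ("punch","jig","stand","drift","bush"):
        try: print(l,[(np.round(d["bbox"]).tolist(),round(d["p"],2)) for d in robot.spot_in(l,n)])
        except Exception as e: print(l,e)
print(robot.read_state())
E
```

```text
pics
scene 53.526041274900116 317.1663365172243 205.22343501815854 ['img', 'vertical_fov', 'cx', 'cy', 'camera_from_world']
[[-8.27000e-01 -5.62000e-01 -1.80000e-02  4.89769e+02]
 [ 4.12000e-01 -6.27000e-01  6.62000e-01 -2.81375e+02]
 [-3.83000e-01  5.40000e-01  7.49000e-01 -8.18657e+02]
 [ 0.00000e+00  0.00000e+00  0.00000e+00  1.00000e+00]]
punch [([201.0, 281.0, 228.0, 307.0], 0.88), ([272.0, 264.0, 291.0, 289.0], 0.78), ([278.0, 226.0, 293.0, 254.0], 0.67)]
jig [([288.0, 195.0, 341.0, 242.0], 0.74), ([303.0, 109.0, 340.0, 146.0], 0.72)]
stand [([241.0, 269.0, 303.0, 352.0], 0.98)]
drift [([258.0, 301.0, 268.0, 320.0], 0.64)]
bush [([287.0, 195.0, 341.0, 246.0], 0.81), ([299.0, 109.0, 340.0, 144.0], 0.6), ([275.0, 265.0, 287.0, 288.0], 0.2)]
top 52.0824940351215 325.96117080501455 207.23113493131493 ['img', 'vertical_fov', 'cx', 'cy', 'camera_from_world']
[[ 2.100000e-02 -1.000000e+00 -4.000000e-03  2.834700e+01]
 [ 9.830000e-01  2.000000e-02  1.830000e-01 -6.153220e+02]
 [-1.830000e-01 -8.000000e-03  9.830000e-01 -1.050186e+03]
 [ 0.000000e+00  0.000000e+00  0.000000e+00  1.00000
[... 301 characters left out ...]
3), ([435.0, 127.0, 461.0, 173.0], 0.58)]
{'time_s': 0.6, 'q': array([-6.90429254e+01,  1.36477937e+01, -7.73819272e-01,  7.55840052e+01,
        1.04653855e-03,  9.00013051e+01]), 'qd': array([0.06466891, 0.1292968 , 0.0708302 , 0.09013719, 0.10264935,
       0.02960225]), 'joint_torque': array([ 1.09733541e-03, -5.38307011e+01,  3.46583498e+01,  2.72630044e-03,
        1.79652916e-04, -5.95102506e-06]), 'eef_pos': array([ 187.76595453, -490.22885198,  231.2745592 ]), 'orientation': array([-1.79998954e+02,  5.61817717e-03, -6.90442305e+01]), 'contact_force': array([-0.14553148, -0.32663978, -0.52647115]), 'torque': array([-0.01580366,  0.00311477, -0.02017482]), 'width': 0.9982679796673909}
```

View pics/scene0.png

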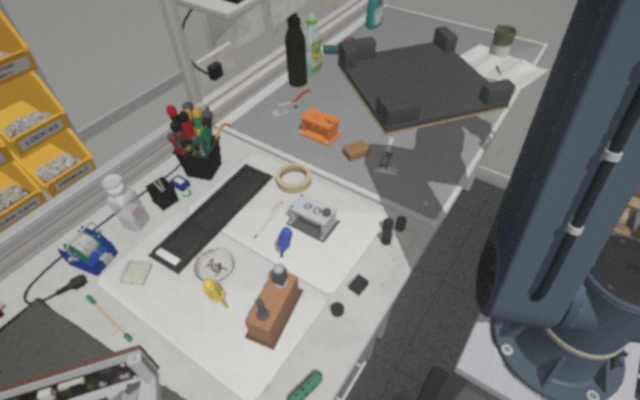

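View pics/top0.png

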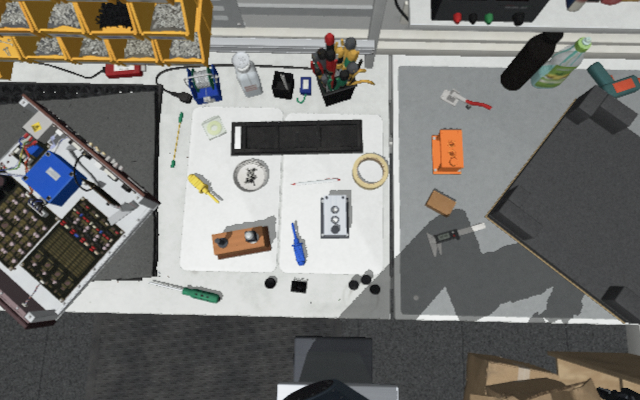

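```bash
python3 - <<'E'
import cv2
a=cv2.imread("pics/scene0.png")[185:360,180:380]; cv2.imwrite("pics/scene0c.png",cv2.resize(a,None,fx=3.4,fy=3.4,interpolation=cv2.INTER_CUBIC))
a=cv2.imread("pics/top0.png")[165:275,180:360]; cv2.imwrite("pics/top0c.png",cv2.resize(a,None,fx=4.4,fy=4.4,interpolation=cv2.INTER_CUBIC))
E
```

```text
(no output)
```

View pics/scene0c.png

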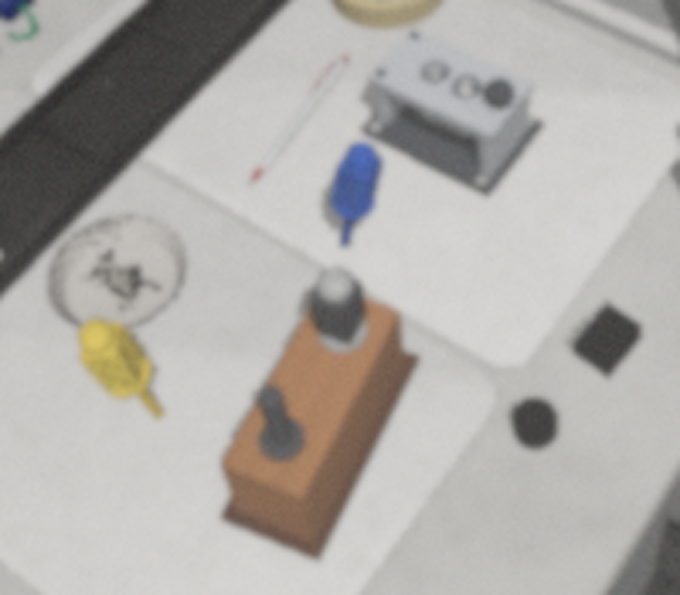

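View pics/top0c.png

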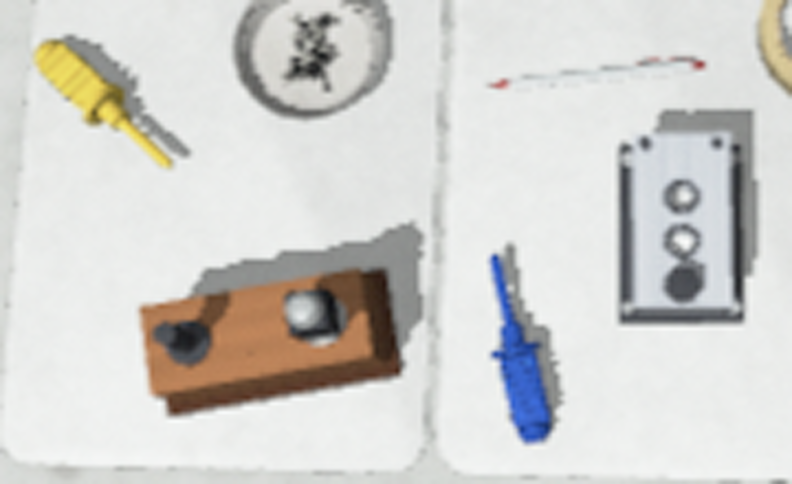

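```bash
cat > u.py <<'E'
import cv2,numpy as np,pickle
def load(n): return pickle.load(open(f"pics/{n}.pkl","rb"))
def f(c): return 200/np.tan(np.radians(c["vertical_fov"]/2))
def proj(c,P):
    P=np.atleast_2d(P); T=c["camera_from_world"]; q=P@T[:3,:3].T+T[:3,3]
    return np.c_[c["cx"]+f(c)*q[:,0]/-q[:,2], c["cy"]+f(c)*-q[:,1]/-q[:,2]]
def ray(c,u,v,z):
    T=c["camera_from_world"];R=T[:3,:3];o=-R.T@T[:3,3]
    d=R.T@np.array([(u-c["cx"])/f(c),-(v-c["cy"])/f(c),-1]); return o+d*(z-o[2])/d[2]
def crop(img,x,y,w,h,s,out):
    a=img[y:y+h,x:x+w,::-1]; a=cv2.resize(a,None,fx=s,fy=s,interpolation=cv2.INTER_CUBIC)
    cv2.putText(a,f"o=({x},{y}) s={s}",(5,12),0,0.4,(0,0,255),1)
    for i in range(0,w,5): cv2.line(a,(i*s,0),(i*s,8 if i%10 else 14),(0,0,255),1)
    for i in range(0,h,5): cv2.line(a,(0,i*s),(8 if i%10 else 14,i*s),(0,0,255),1)
    cv2.imwrite(out,a)
E
python3 - <<'E'
from u import *
from rig import robot
A={}
for n in ("scene","top"):
    ims=[robot.camera(n) for _ in range(6)]
    c=ims[0]; c["img"]=np.mean([i["img"] for i in ims],0).round().astype(np.uint8); pickle.dump(c,open(f"pics/{n}a.pkl","wb")); A[n]=c["img"]
crop(A["top"],312,185,42,58,10,"pics/tj.png")
crop(A["scene"],282,190,65,55,12,"pics/sj.png")
crop(A["top"],205,218,72,48,11,"pics/ts.png")
crop(A["scene"],240,258,70,92,6,"pics/ss.png")
print([ray(load("topa"),u,v,60).round() for u,v in((335,216),(252,236),(222,243))])
E
```

```text
[array([591.,  16.,  60.]), array([532., 236.,  60.]), array([512., 315.,  60.])]
```

View pics/tj.png

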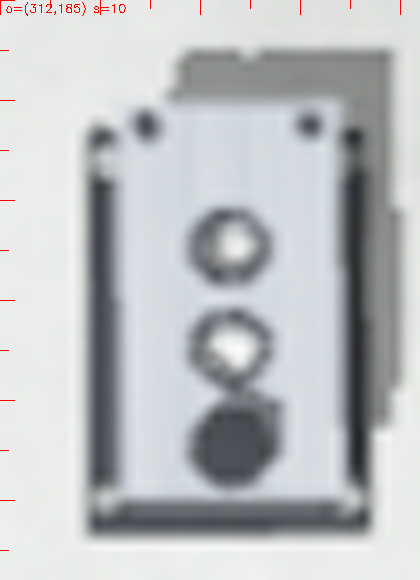

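View pics/sj.png

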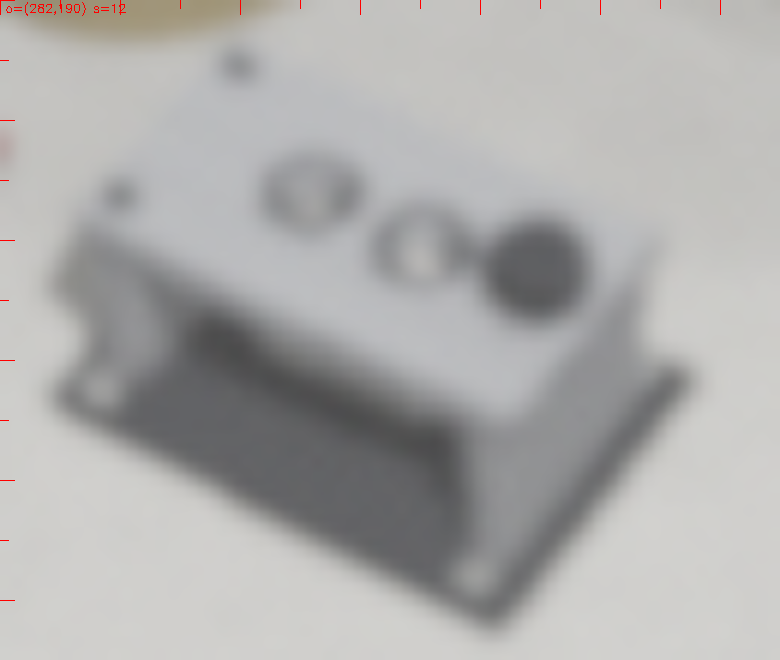

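View pics/ts.png

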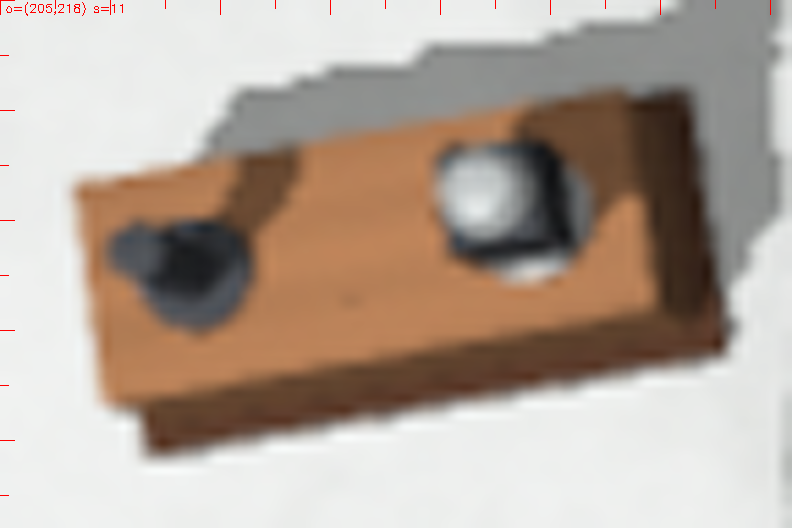

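View pics/ss.png

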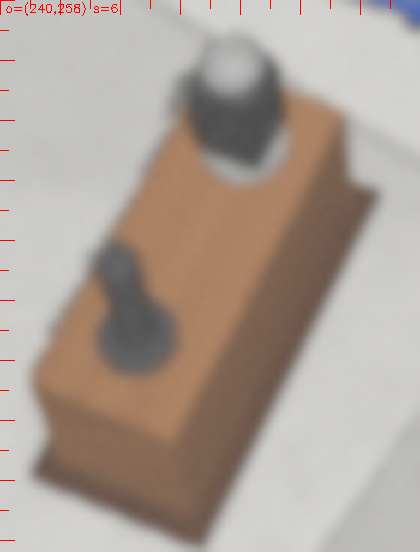

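```bash
cat > fit.py <<'E'
from u import *
from scipy.optimize import least_squares
T=load("topa");S=load("scenea")
def px(l,ox,oy,s): return [(x/s+ox-.5,y/s+oy-.5) for x,y in l]
# jig: local x,y,z ; robot side end has screw
J={'T':[((a,b,60),p) for (a,b),p in zip([(-30,-54),(30,-54),(-30,54),(30,54),(0,-14),(0,14)],px([(117,98),(345,98),(115,500),(348,500),(231,246),(231,349)],312,185,10))]+
      [((-40,58,0),px([(88,535)],312,185,10)[0]),((40,58,0),px([(370,535)],312,185,10)[0])]}
# local signs: which side is +x decided by yaw ~ : y local points to robot (-x world) => yaw=90; x local -> +y world (left in image)
J['T']=[((-a,b,z),p) for (a,b,z),p in J['T']]
J['S']=[((x,y,z),p) for (x,y,z),p in zip([(30,-54,60),(30,54,60),(-30,54,60),(0,-14,60),(0,14,60),(40,-58,0),(40,58,0),(-40,58,0)],px([(78,225),(500,425),(650,235),(311,193),(422,247),(55,398),(490,630),(690,380)],282,190,12))]
def mk(H):
  st={}
  # stand local: y=+ towards drift (left in image, world +y); x ahead
  st['T']=list(zip([(27,67,H),(27,-67,H),(-27,-67,H),(-27,67,H),(-35,75,0),(-35,-75,0),(0,40,H+5)],px([(75,187),(625,92),(658,308),(107,405),(148,455),(725,352),(196,273)],205,218,11)))
  st['S']=list(zip([(27,67,H),(-27,67,H),(-27,-67,H),(35,75,0),(-35,75,0),(-35,-75,0),(0,40,H+5)],px([(35,385),(175,440),(345,118),(32,475),(200,545),(378,195),(137,337)],240,258,6)))
  return st
def Rz(a,P): a=np.radians(a);c,s=np.cos(a),np.sin(a); P=np.array(P,float); return np.c_[c*P[:,0]-s*P[:,1],s*P[:,0]+c*P[:,1],P[:,2]]
def res(M,v,cams='TS',sh=(0,0,0,0)):
    r=[]
    for k in cams:
        P=Rz(v[2],[a for a,_ in M[k]])+[v[0],v[1],0]; o=sh[:2] if k=='T' else sh[2:]
        r.append(proj(T if k=='T' else S,P)+o-np.array([b for _,b in M[k]]))
    return np.concatenate(r)
if __name__=="__main__":
  for nm,M,v0 in (("jig",J,(590,16,90)),("st70",mk(70),(520,270,10)),("st76",mk(76),(520,270,10))):
    for cams in('T','S','TS'):
        o=least_squares(lambda v:res(M,v,cams).ravel(),v0); print(nm,cams,o.x.round(1),"rms px",np.sqrt(np.mean(o.fun**2)).round(2))
    if 1: print(o.fun.reshape(-1,2).round(1).tolist())
  for H in(70,76):
    st=mk(H)
    g=lambda v: np.r_[res(J,v[:3],'TS',v[6:]).ravel(),res(st,v[3:6],'TS',v[6:]).ravel(),v[6:]*.5]
    o=least_squares(g,(590,16,90,520,270,10,0,0,0,0)); print(H,o.x.round(1),np.sqrt(np.mean(o.fun**2)).round(2))
E
python3 fit.py
```

```text
jig T [595.5  17.4  91.2] rms px 0.25
jig S [596.5  16.   91.1] rms px 0.66
jig TS [595.9  16.8  91.1] rms px 0.54
[[0.6, 0.1], [-0.1, 0.1], [0.6, -0.5], [-0.1, -0.5], [0.2, -0.2], [0.3, -0.2], [-0.0, -0.1], [0.3, -0.0], [-0.7, -1.3], [0.3, 0.0], [0.8, -0.1], [-0.3, 0.2], [-0.2, 0.2], [-0.6, 1.2], [0.5, 1.2], [0.3, 1.0]]
st70 T [520.2 271.9  11.2] rms px 0.4
st70 S [520.4 270.5  11.5] rms px 0.91
st70 TS [520.3 271.   11.4] rms px 0.74
[[0.1, -0.3], [0.3, -0.6], [0.3, -0.2], [-0.2, 0.1], [0.5, 0.6], [1.3, 0.5], [0.1, -0.1], [-1.3, -0.5], [-0.4, 0.3], [0.1, -1.4], [-0.8, 1.1], [0.8, 2.0], [0.9, 0.3], [-0.1, -0.6]]
st76 T [519.8 270.8  11.1] rms px 0.57
st76 S [519.  271.6  11.5] rms px 1.34
st76 TS [519.3 271.3  11.4] rms px 1.05
[[-0.6, -0.2], [-0.2, -0.5], [-0.2, -0.0], [-0.9, 0.3], [0.3, 1.0], [1.2, 0.8], [-0.6, 0.1], [-1.5, -1.5], [-0.4, -0.7], [0.2, -2.6], [-0.5, 1.5], [1.1, 2.4], [1.2, 0.6], [-0.2, -1.6]]
70 [ 5.961e+02  1.440e+01  9.110e+01  5.204e+02  2.691e+02  1.140e+01
 -1.100e+00  1.000e-01 -5.000e-01  4.000e-01] 0.59
76 [ 5.947e+02  1.630e+01  9.110e+01  5.182e+02  2.709e+02  1.140e+01
 -2.000e-01 -4.000e-01 -5.000e-01 -1.000e-01] 0.79
```

```bash
python3 - <<'E'
from fit import *
def draw(c,x,y,w,h,s,yaw,P0):
    a=cv2.resize(c["img"][y:y+h,x:x+w,::-1],None,fx=s,fy=s,interpolation=cv2.INTER_CUBIC)
    sq=np.array([(12,12),(-12,12),(-12,-12),(12,-12)],float)
    t=np.linspace(0,2*np.pi,40)
    ci=lambda r,z:np.c_[r*np.cos(t),r*np.sin(t),0*t+z]
    L=[ (ci(16,5),(0,255,0)),(ci(11,56),(255,255,0))]
    for z in(5,50): L.append((Rz(yaw,np.c_[sq,[z]*4][[0,1,2,3,0]]),(0,0,255)))
    for q in sq: L.append((Rz(yaw,[(*q,5),(*q,50)]),(0,128,255)))
    for P,col in L:
        p=(proj(c,P+np.array(P0))+.5-[x,y])*s
        cv2.polylines(a,[p.round().astype(int)],False,col,1)
    cv2.putText(a,str(yaw),(3,12),0,.45,(0,0,255),1); return a
P0=(528.1,231.8,70)
rows=[]
for c,(x,y,w,h) in ((T,(240,224,24,22)),(S,(264,260,30,32))):
    rows.append(np.hstack([draw(c,x,y,w,h,8,yw,P0) if c is T else cv2.resize(draw(c,x,y,w,h,8,yw,P0),(192,205)) for yw in(-10,5,20,35)]))
cv2.imwrite("pics/yaw.png",np.vstack(rows))
crop(T["img"],240,224,24,22,25,"pics/tp.png")
crop(S["img"],264,260,30,32,18,"pics/sp.png")
E
```

```text
(no output)
```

View pics/yaw.png

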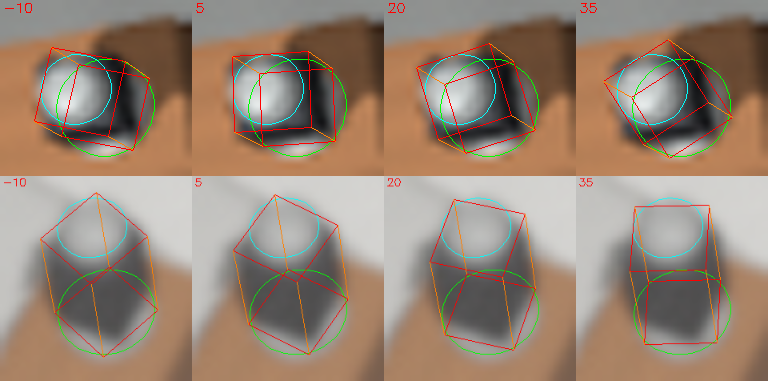

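View pics/tp.png

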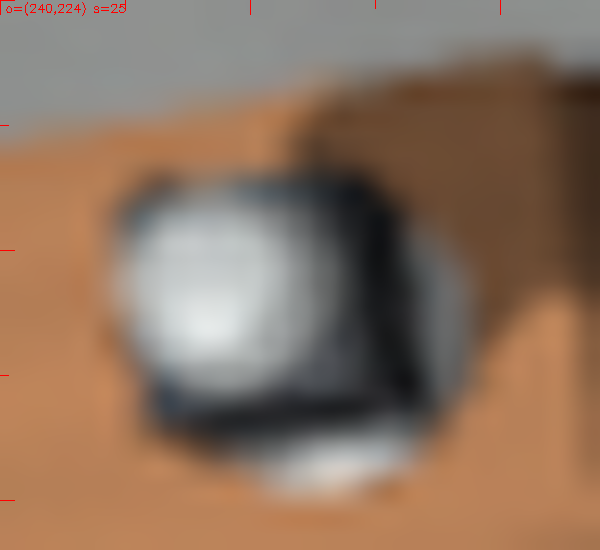

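View pics/sp.png

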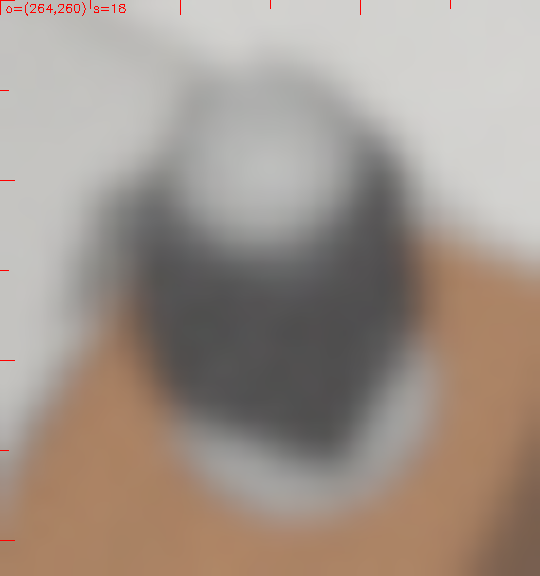

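```bash
python3 - <<'E'
from rig import robot
import numpy as np
for y in (11.5,-168.5,-78.5,101.5):
    print(y,[None if (q:=robot.ik(p,[180,0,y])) is None else np.round(q,1).tolist() for p in ([528.1,231.8,84],[581.9,16.5,110])])
robot.reach([528.1,231.8,165],[180,0,11.5])
s=robot.read_state(); print(s["time_s"],s["eef_pos"].round(2),s["orientation"].round(2),s["contact_force"].round(2))
from u import *
T=robot.camera("top");S=robot.camera("scene")
for n,c in(("topb",T),("sceneb",S)): pickle.dump(c,open(f"pics/{n}.pkl","wb"))
crop(T["img"],225,205,50,50,10,"pics/tb.png");crop(S["img"],240,220,70,70,8,"pics/sb.png")
E
```

```text
11.5 [[23.7, 23.5, -8.8, 57.7, 0.0, 102.2], [1.6, 22.8, -5.7, 61.5, 0.0, 80.1]]
-168.5 [[23.7, 23.5, -8.8, 57.7, 0.0, -77.8], [1.6, 22.8, -5.7, 61.5, 0.0, -99.9]]
-78.5 [[23.7, 23.5, -8.8, 57.7, 0.0, -167.8], [1.6, 22.8, -5.7, 61.5, 0.0, 170.1]]
101.5 [[23.7, 23.5, -8.8, 57.7, 0.0, 12.2], [1.6, 22.8, -5.7, 61.5, 0.0, -9.9]]
4.0167 [528.41 231.05 165.1 ] [ 1.7999e+02 -1.0000e-02  1.1430e+01] [-0.1   0.31 -0.04]
```

View pics/sb.png

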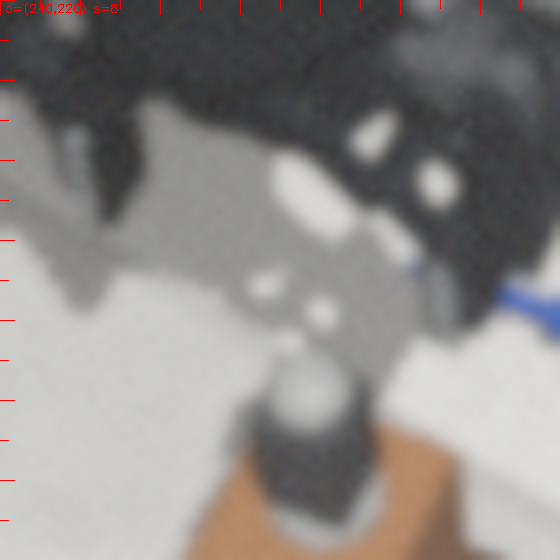

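View pics/tb.png

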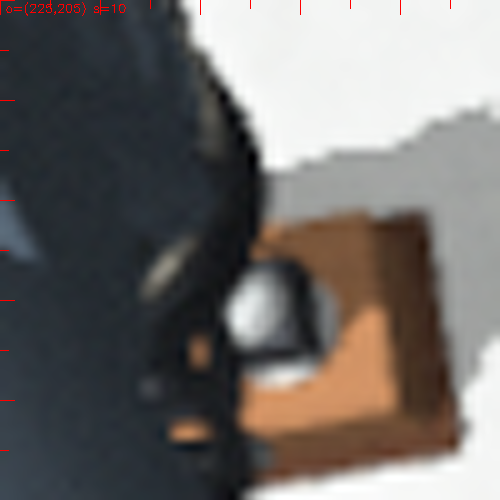

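The open fingers straddle the punch (silver cap, scene crop ≈ (279,268)). I'll descend and close.

```bash
python3 - <<'E'
from rig import robot
import numpy as np
def st(t):
    s=robot.read_state(); print(t,round(s["time_s"],2),s["eef_pos"].round(2),s["orientation"].round(2),s["contact_force"].round(2),s["torque"].round(2),round(s["width"],3)); return s
robot.move_linear([528.1,231.8,84],80); st("down")
robot.gripper_to(0.36,30); st("pre")
robot.gripper_to(0.0,20); st("soft"); robot.sleep(.2); st("soft")
E
```

```text
down 5.28 [528.46 231.94  84.52] [-1.7999e+02 -5.0000e-02  1.1500e+01] [-0.58  0.29 -0.57] [0.01 0.01 0.01] 1.0
pre 5.84 [528.12 231.8   84.03] [-180.    -0.    11.5] [-0.55  0.1  -0.32] [ 0.    0.02 -0.02] 0.361
soft 6.06 [528.16 231.83  84.04] [ 1.80e+02 -1.00e-02  1.15e+01] [-0.04 -0.68  1.43] [ 0.03 -0.01 -0.03] 0.281
soft 6.26 [528.12 231.81  84.03] [-180.    -0.    11.5] [ 0.03 -0.38  1.19] [ 0.02 -0.04 -0.05] 0.278
```

```bash
cat > h.py <<'E'
from rig import robot
import numpy as np
def st(t):
    s=robot.read_state(); print(t,round(s["time_s"],2),s["eef_pos"].round(2),s["orientation"].round(2),s["contact_force"].round(2),s["torque"].round(2),round(s["width"],3)); return s
E
python3 - <<'E'
from h import *
from u import *
robot.gripper_to(0.0,80); st("grip")
robot.move_linear([528.1,231.8,90],60); robot.sleep(.15); st("up6")
robot.move_linear([528.1,231.8,190],150); robot.sleep(.2); st("up")
robot.move_linear([581.9,16.5,190],220,ori=[180,0,11.5]); robot.sleep(.25); st("over")
robot.move_linear([581.9,16.5,155],120); robot.sleep(.25); st("over")
T=robot.camera("top");S=robot.camera("scene")
for n,c in(("topc",T),("scenec",S)): pickle.dump(c,open(f"pics/{n}.pkl","wb"))
crop(T["img"],305,175,60,75,8,"pics/tc.png");crop(S["img"],272,155,75,90,6,"pics/sc.png")
E
```

```text
grip 6.47 [528.26 231.85  84.19] [-1.80e+02 -2.00e-02  1.15e+01] [0.86 0.33 2.66] [-0.03  0.02 -0.02] 0.268
up6 6.88 [527.91 231.75  89.77] [1.80e+02 3.00e-02 1.15e+01] [ 0.22 -0.42 -2.74] [-0.   -0.02  0.02] 0.272
up 7.89 [527.63 231.58 188.96] [1.7998e+02 1.0000e-01 1.1500e+01] [-0.18  1.35 -2.99] [-0. -0.  0.] 0.267
over 9.3 [581.79  17.37 190.07] [-180.     -0.     11.58] [-0.11 -0.52 -1.97] [-0.02  0.01  0.01] 0.271
over 9.99 [582.34  16.54 155.8 ] [ 1.7999e+02 -7.0000e-02  1.1500e+01] [ 0.01 -0.48 -2.64] [ 0.03 -0.04  0.02] 0.27
```

View pics/sc.png

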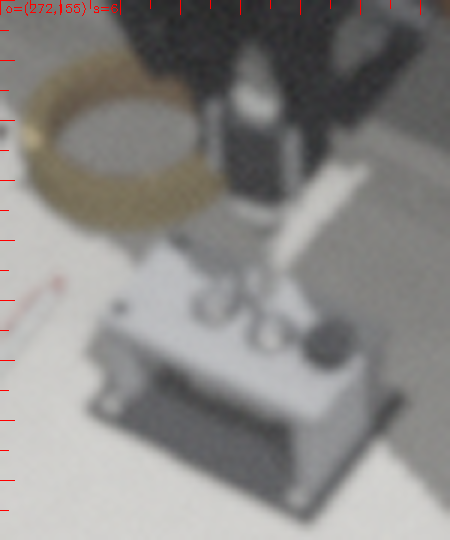

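View pics/tc.png

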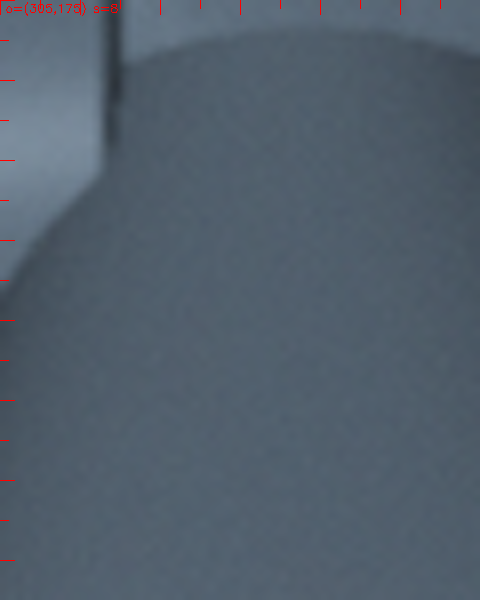

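```bash
python3 - <<'E'
from u import *
S=load("scenec")
x,y,w,h,s=298,180,34,36,16
a=cv2.resize(S["img"][y:y+h,x:x+w,::-1],None,fx=s,fy=s,interpolation=cv2.INTER_CUBIC); b=a.copy()
P=np.array([582.1,16.5]);t=np.linspace(0,6.3,40)
ci=lambda r,z,c=P:np.c_[c[0]+r*np.cos(t),c[1]+r*np.sin(t),0*t+z]
for Q,col in((ci(6,60,(581.9,16.5)),(0,255,0)),(ci(4,82),(0,0,255)),(ci(4,127),(0,0,255)),(ci(16,141),(255,0,0)),(ci(7.5,127),(255,255,0)),(ci(6,60,(609.9,17)),(0,255,0))):
    p=((proj(S,Q)+.5-[x,y])*s).round().astype(int); cv2.polylines(a,[p],True,col,1)
cv2.imwrite("pics/sc2.png",cv2.resize(np.hstack([a,b]),None,fx=.73,fy=.73))
E
```

```text
(no output)
```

View pics/sc2.png

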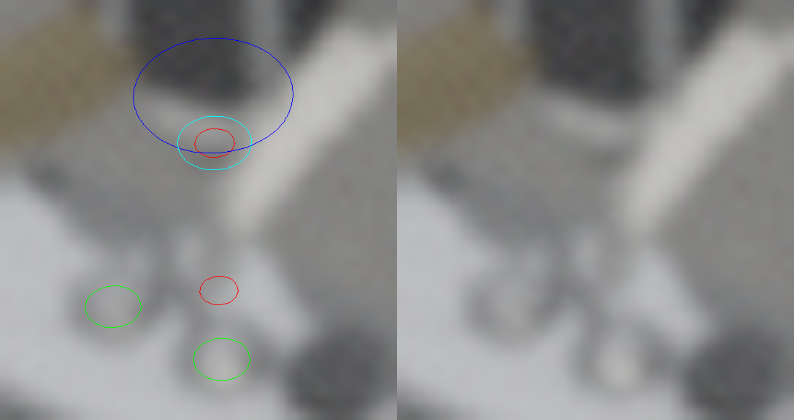

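```bash
cat > look.py <<'E'
from h import *
from u import *
import sys
def look(name,P,tip,hole=(581.9,16.5),n=4):
    ims=[robot.camera("scene") for _ in range(n)]; S=ims[0]; S["img"]=np.mean([i["img"] for i in ims],0).round().astype(np.uint8)
    pickle.dump(S,open(f"pics/{name}.pkl","wb"))
    x,y,w,h,s=296,184,36,36,16
    a=cv2.resize(S["img"][y:y+h,x:x+w,::-1],None,fx=s,fy=s,interpolation=cv2.INTER_CUBIC); b=a.copy()
    t=np.linspace(0,6.3,40)
    ci=lambda r,z,c=P:np.c_[c[0]+r*np.cos(t),c[1]+r*np.sin(t),0*t+z]
    for Q,col in((ci(6,60,hole),(0,255,0)),(ci(4,tip),(0,0,255)),(ci(4,tip+46),(0,0,255)),(ci(16,tip+60),(255,0,0)),(ci(7.5,tip+46),(255,255,0))):
        p=((proj(S,Q)+.5-[x,y])*s).round().astype(int); cv2.polylines(a,[p],True,col,1)
    cv2.imwrite(f"pics/{name}.png",cv2.resize(np.hstack([a,b]),None,fx=.69,fy=.69))
E
python3 - <<'E'
from look import *
s=st("before")
robot.move_linear([581.9,16.5,138],100); robot.sleep(.3); s=st("at")
look("d",s["eef_pos"][:2],64)
E
```

```text
before 10.09 [582.15  16.49 155.51] [ 1.7999e+02 -5.0000e-02  1.1500e+01] [ 0.39 -0.4  -2.56] [ 0.03 -0.03 -0.01] 0.267
at 10.71 [582.12  16.51 138.42] [ 1.80e+02 -4.00e-02  1.15e+01] [-0.02 -0.52 -2.02] [-0.01  0.02 -0.02] 0.273
```

View pics/d.png

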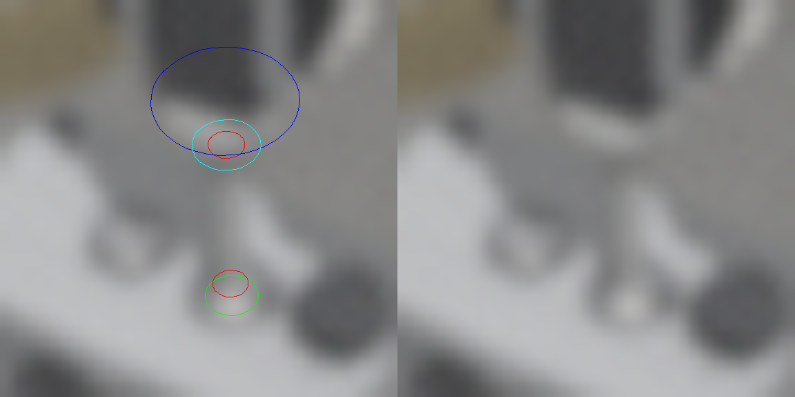

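```bash
cat >> h.py <<'E'
def F(n=4,dt=.03):
    a=[]
    for _ in range(n):
        robot.sleep(dt); s=robot.read_state(); a.append(np.r_[s["contact_force"],s["eef_pos"][2]])
    return np.mean(a,0)
def descend(x,y,z0,z1,step,base,thr=1.8,v=20):
    z=z0
    while z>z1-1e-6:
        robot.move_linear([x,y,z],v); f=F(); d=f[:3]-base[:3]
        print(round(z,2),d.round(2),"z",f[3].round(2))
        if d[2]>thr or np.hypot(d[0],d[1])>3: return z,d
        z-=step
    return None,d
E
python3 - <<'E'
from h import *
robot.move_linear([581.9,16.5,137.5],20); b=F(6); print("base",b.round(2))
print(descend(581.9,16.5,136.5,127,1.0,b)); st("end")
E
```

```text
base [ -0.21  -0.18  -2.35 137.48]
136.5 [ 0.23  0.16 -0.05] z 136.46
135.5 [ 0.55 -0.03  0.02] z 135.47
134.5 [-0.05  0.19  0.51] z 134.48
133.5 [ 0.02 -0.27  0.34] z 133.47
132.5 [0.88 0.09 0.02] z 132.48
131.5 [ 0.31  0.28 -0.27] z 131.47
130.5 [ 0.4   0.55 -0.07] z 130.48
129.5 [0.13 0.21 0.05] z 129.48
128.5 [ 0.09 -0.05 -0.05] z 128.47
127.5 [ 0.32  0.75 -0.11] z 127.46
(None, array([ 0.32200735,  0.75483805, -0.11298237]))
end 15.19 [581.91  16.49 127.5 ] [-180.    -0.    11.5] [ 0.64  0.76 -3.12] [ 0.1   0.02 -0.03] 0.273
```

```bash
python3 - <<'E'
from h import *
b=np.array([ -0.1,0.0,-2.4])
z,d=descend(581.9,16.5,126.5,100,1.0,b,thr=1.8); print(z)
st("contact")
if z is not None and d[2]>1.8:
    pk=d[2]; zz=z
    while zz>z-8.5:
        zz-=.5
        robot.move_linear([581.9,16.5,zz],15); f=F(); d=f[:3]-b
        print(round(zz,2),d.round(2),"z",f[3].round(2)); pk=max(pk,d[2])
        if d[2]>15 or np.hypot(d[0],d[1])>8: print("STOP"); break
        if pk>8 and d[2]<pk*.5 and d[2]<6: print("TRIPPED"); break
    st("end")
E
```

```text
126.5 [ 0.23 -0.46 -0.19] z 126.48
125.5 [-0.05 -0.19  0.34] z 125.47
124.5 [-0.33  0.27  0.69] z 124.47
123.5 [ 0.13  0.41 -0.05] z 123.47
122.5 [ 0.34 -0.14  1.25] z 122.59
121.5 [0.78 0.13 2.81] z 121.65
121.5
contact 17.49 [582.01  16.52 121.67] [ 1.80e+02 -2.00e-02  1.15e+01] [0.68 0.49 0.06] [ 0.03 -0.1   0.  ] 0.272
121.0 [0.8  0.03 3.65] z 121.08
120.5 [0.41 0.37 4.77] z 120.59
120.0 [0.49 0.12 6.14] z 120.13
119.5 [0.85 0.11 7.15] z 119.64
119.0 [-0.5   0.44  8.71] z 119.25
118.5 [-0.19  0.5   9.79] z 118.89
118.0 [-0.3   0.26 10.57] z 118.5
117.5 [-0.54  0.76 11.4 ] z 118.15
117.0 [-0.81  0.33 12.38] z 117.72
116.5 [-0.48  0.45 11.87] z 117.16
116.0 [0.01 0.37 7.29] z 116.27
115.5 [-0.03  1.06  9.18] z 115.86
115.0 [0.54 1.03 7.24] z 115.15
114.5 [0.63 0.91 5.21] z 114.3
TRIPPED
end 22.86 [581.89  16.5  114.3 ] [-1.80e+02  1.00e-02  1.15e+01] [ 0.66 -0.17  2.91] [ 0.08 -0.3  -0.03] 0.269
```

```bash
python3 - <<'E'
from h import *
b=np.array([ -0.1,0.0,-2.4])
print((F(8)[:4]-np.r_[b,0]).round(2))
for zz in (114.2,113.9,113.6):
    robot.move_linear([581.9,16.5,zz],15); d=F(5)-np.r_[b,0]; print(zz,d.round(2))
    if d[2]>6.5: break
E
```

```text
[  1.18   0.86   4.54 114.37]
114.2 [  1.06   0.4    3.95 114.15]
113.9 [  1.12   0.76   3.8  113.84]
113.6 [  1.01   1.08   4.13 113.58]
```

```bash
python3 - <<'E'
from h import *
from u import *
robot.move_linear([581.9,16.5,125],50); robot.sleep(.1); st("up")
robot.move_linear([581.9,16.5,190],130); robot.sleep(.1)
robot.move_linear([528.1,231.8,190],200,ori=[180,0,11.5]); robot.sleep(.3); st("over")
robot.move_linear([528.1,231.8,150],100); robot.sleep(.3); b=F(6); print(b)
S=robot.camera("scene");crop(S["img"],240,210,75,80,7,"pics/se.png")
E
```

```text
up 24.85 [581.64  16.49 124.81] [-1.80e+02  3.00e-02  1.15e+01] [ 0.09 -0.41 -2.19] [-0.03 -0.   -0.04] 0.272
over 27.16 [528.29 231.21 189.99] [180.     0.    11.45] [ 0.67  0.12 -1.78] [ 0.03  0.04 -0.02] 0.275
[-7.09151992e-02  3.65362182e-02 -2.38341448e+00  1.50292993e+02]
```

View pics/se.png

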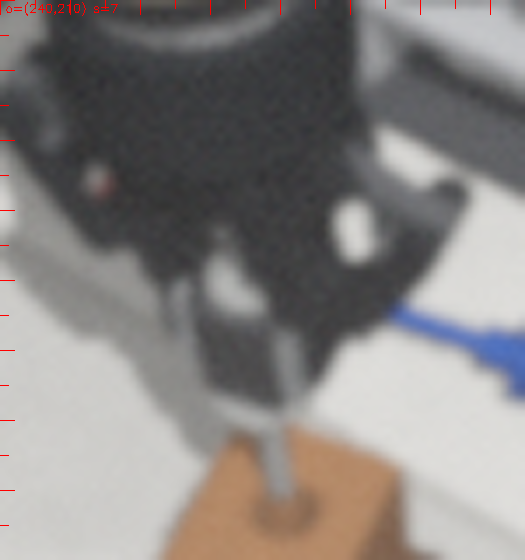

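The rod hangs straight over the empty hole (scene ≈ (280.5,282)). I'll descend with force watch.

```bash
python3 - <<'E'
from h import *
b=np.array([0,0,-2.4])
x,y=528.1,231.8
z,d=descend(x,y,145,130,2,b,v=40)
if z is None: z,d=descend(x,y,126,105,4,b,v=50)
if z is None: z,d=descend(x,y,102,87,2,b,v=40)
if z is None: z,d=descend(x,y,86,83,.5,b,thr=2.5,v=15)
st(z)
E
```

```text
145 [ 0.15 -0.05  0.37] z 144.82
143 [0.19 0.33 0.09] z 142.98
141 [ 0.18 -0.28 -0.09] z 140.96
139 [-0.18 -0.37  0.47] z 138.95
137 [ 0.1  -0.33 -0.05] z 136.96
135 [0.49 0.01 0.3 ] z 134.94
133 [ 0.31 -0.21 -0.16] z 132.96
131 [ 0.1  -0.17  0.34] z 130.95
126 [-0.01  0.04  0.09] z 125.82
122 [ 0.05 -0.11  0.43] z 121.9
118 [ 0.27 -0.19  0.  ] z 117.9
114 [ 0.05 -0.22  0.73] z 113.88
110 [ 0.02 -0.1  -0.1 ] z 109.89
106 [-0.02  0.2   0.25] z 105.88
102 [-0.27  0.12 -0.25] z 101.91
100 [-0.39 -0.34  0.41] z 99.97
98 [ 0.08  0.22 -0.02] z 97.94
96 [ 0.3   0.44 -0.05] z 95.94
94 [ 0.13 -0.16  0.1 ] z 93.94
92 [ 0.25 -0.05 -0.31] z 91.95
90 [-0.09  0.36  0.29] z 89.94
88 [ 0.4   0.31 -0.2 ] z 87.93
86 [ 0.28 -0.22  0.09] z 85.96
85.5 [-0.12 -0.03 -0.07] z 85.49
85.0 [0.04 0.06 0.04] z 84.99
84.5 [0.44 0.14 0.  ] z 84.49
84.0 [-0.56 -0.6   3.61] z 84.19
84.0 38.67 [528.17 231.82  84.17] [-1.80e+02 -2.00e-02  1.15e+01] [-0.3  -0.03  1.15] [-0.06  0.17 -0.01] 0.269
```

Seated exactly at the pickup height (no slip). Release and rise.

```bash
python3 - <<'E'
from h import *
from u import *
robot.gripper_to(0.36); robot.sleep(.1); st("rel"); robot.gripper_to(1.0)
robot.move_linear([528.1,231.8,190],90); robot.sleep(.2)
robot.reach([400,0,250],[180,0,0]); robot.sleep(.4); st("clear")
T=robot.camera("top");S=robot.camera("scene")
A,B=load("topa"),load("scenea")
def c2(c,x,y,w,h,s):return cv2.resize(c["img"][y:y+h,x:x+w,::-1],None,fx=s,fy=s,interpolation=cv2.INTER_CUBIC)
r1=np.hstack([c2(A,205,218,72,48,5),c2(T,205,218,72,48,5)])
r2=np.hstack([c2(B,240,258,72,60,5),c2(S,240,258,72,60,5)])
cv2.imwrite("pics/fin.png",np.vstack([r1,r2])); cv2.imwrite("pics/finS.png",S["img"][...,::-1])
E
```

```text
rel 39.02 [528.16 231.82  84.01] [-1.80e+02 -1.00e-02  1.15e+01] [ 0.39 -0.08 -0.1 ] [-0.05  0.04 -0.02] 0.354
clear 42.58 [4.0020e+02 3.2000e-01 2.4978e+02] [1.8e+02 3.0e-02 4.0e-02] [-0.84  0.82  0.08] [ 0.03 -0.01  0.03] 1.001
```

View pics/fin.png

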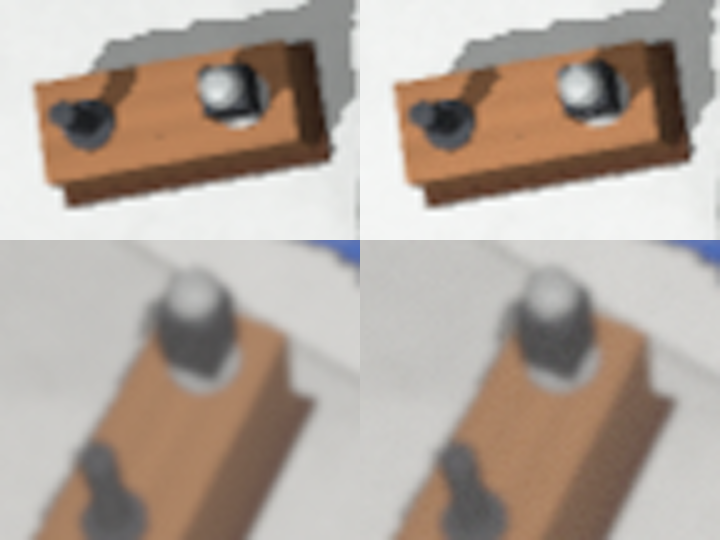

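View pics/finS.png

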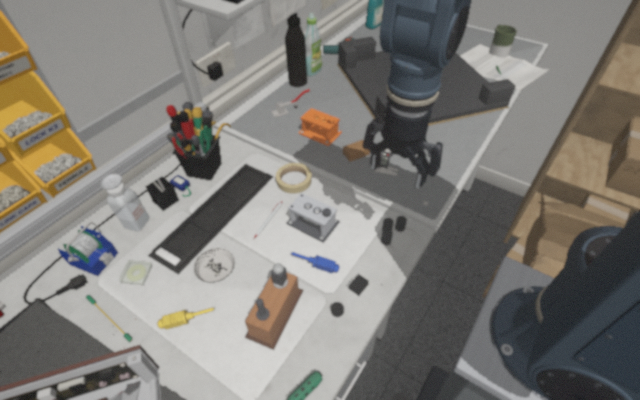

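```bash
python3 -c "
from h import *
robot.job_done(); st('done')"
```

```text
the job is handed in; nothing more can be done
the job is handed in; nothing more can be done
```

The punch marked the block in the steel jig and is back in its own stand hole, released. I handed the job in at about 43 s of the 61 s; no verdict is reported.

- **Marking:** I put the tip down the drill hole next to the thumbscrew and met the block about 12 mm below the mouth. The push rose to about 12 N about 5 mm after contact, wavered between 7 and 9 N for about 1 mm, then fell to a steady 4 N. I stopped about 8.5 mm in, short of the end stop.
- **Return:** the collar met the stand at the same tool height as at pickup, so the punch did not slip in the grip. The wrist force read near zero after release.
- **Last pictures:** in both camera views the punch and drift look as they did at the start, and the gripper is clear of everything. The scene picture shows nothing among the heat sink, knob and capacitors knocked over or visibly moved. I did not measure their positions.
- **One thing that disagreed:** the blue and yellow look-alikes lie differently from the first picture. The gripper was never lowered near either one. The blue one's tip already showed in what looks like its final position before the gripper first came down, so I think they rolled on their own.

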